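Clamp the arched relief blank on end

ROBOT

A 6-joint arm with a two-finger parallel gripper is mounted at the origin on the work surface. World frame = base frame: x ahead of the robot, y to its left, z up, the work surface at z = 0. Lengths are in m, angles in degrees, forces in N, time in s.
With the tool pointing down it reaches from about 0.3 to 0.75 m from the base axis. Payload 8.5 kg.
Tool frame: the origin (TCP) lies midway between the tips of the shut fingers; the grasp point (between the pads) lies 19 mm behind it (env.grasp_offset is the distance from the TCP to the grasp point, in m); z points along the fingers, y is the line along which they close (so a half turn about z gives the same grasp; the last joint's range is limited). The gripper opens to 85 mm and grips with 20 to 120 N. Pads are 22 mm wide; open, the fingers measure 114 mm over their backs; the gripper's body (76 mm by 85 mm) begins 54 mm behind the grasp point. The pads swing forward as they close: fully open they stand 13 mm farther back than shut.
Start: joints at [63.18, 21.807, 74.336, -0, 83.858, -12.336], TCP at [0.138, 0.533, 0.231] pointing down, gripper open.
Joint ranges: [-178.18, 178.18], [-50.72, 133.34], [12.68, 142.11], [-81.47, 261.47], [9.98, 163.14], [-165.26, 165.26]. Speed limits (degrees/s): [136.94, 136.94, 180, 180, 180, 180].

INTERFACE

Orientations are given as a 3x3 rotation matrix whose columns are the frame's x, y, z axes.
In Python, from rig import env gives the robot as it stands.
- The arm moves only by the tool servo_tool, never from a script. Its argument "deltas" is text: rows parted by semicolons, each of 7 numbers parted by spaces: the opening, from 0 (shut) to 1 (fully open), then the shift along the tool's x, y, z in mm, then the turn, a rotation vector about the tool's x, y, z in rad. A call has 1 to 8 rows; each row shifts and turns the commanded pose from where the row before left it, along the tool's axes as they then stand; what a row does not reach is not made up. A row lasts 1/12 s, in which the tool goes at most 41.7 mm and 7.16 degrees, less where a joint would pass 70% of its speed; a pose out of reach is approached as far as the arm can. A call is refused whole if a number of a shift passes 41.7 or a number of a turn 0.125, either way. A call with a gripper value outside its range is refused whole. The fingers move at their own pace and stop on an object; "newtons" is the grip in N (left out, the last holds). Time passes only in rows, so rows that do not move let the fingers close. It gives the time, the measured TCP pose, the force, the opening and the grip force at its end, in the units of the state.
- env.observe(): the state, without advancing time (a new reading comes with each control period).
- env.get_image(name): name is "scene" or "top" or "wrist"; returns a dict with "img" (400x640x3 uint8, red, green, blue), "depth" (400x640 float32, m along the optical axis (not along the pixel's ray), 0 where there is no reading), "camera_matrix" (3x3 intrinsics, pixels), "world_to_cam" (4x4, takes a point from world to camera coordinates). Camera axes: x right, y down, z forward; pixel columns grow to the right and rows downward; lengths in m; the calibration is good to about 2 mm. A picture is of the moment at which its call begins.
- env.close_job(): hands the job in; it is judged then, once.
Trained networks look in a picture, given as the dict that the camera call returned (one of the last four; its "shot" number tells which), for a name from the list of things; names that differ only in an ending like _2 or _b are one class to them, and where a whole thing is asked for, a point or a joint stands for the part that bears it (a point fixed in the world has none). Each returns a list of dicts, best first, with "conf" (0 to 1); they miss things now and then, are a little off and sometimes report something else, mostly with a low value. They report only what shows in the picture. A call takes as long as a camera call. They do not tell look-alikes from the thing itself.
- env.spot_in(name, picture): "bbox" ([centre column, centre row, width, height] in pixels, round what is visible of it).
- env.spot_point(name, picture): "uv" ([column, row] in pixels: a listed point, or the origin of a listed thing).
The state is a dict: "time_s": time; "q": joint angles; "qvel": joint speeds; "joint_efforts": joint torques, N m; "position": TCP position; "tool_rot": TCP orientation; "ft_force": force on the tool from outside, world axes, zero at the start; "wrist_torque": the same for the moment, N m; "grip_width": finger opening in m; "gripper_force": force on a finger pad.
Only numpy, scipy, OpenCV 4.12 (cv2) and the standard library are available. Lean on these libraries where they do the work, as an engineer would, in place of code of your own. Each camera call takes 0.05 s, during which the arm holds its last target. There are 200 camera calls.

TASK

Stand the wooden blank with the rounded end upright on its square end in the carving clamp, rounded end up and centred between the two jaws (either face may look at the knob), and let go of it. Then turn the clamp's knob clockwise until the jaws hold the blank tight and straight. Set the blank down gently, and leave the plain rectangular blank and everything else on the bench where they are.

Things in the scene. Friction and masses are not known exactly. Their poses are not given: they have to be found in the camera images.
- blank: Flat pale wood slab 110 long (x) x 64 wide (y) x 18 mm thick (z), 0.12 kg: square end at x -55, half-round end (radius 32) at +55; sides parallel from x -55 to +23. Carved face up to 3 mm proud near the round end on its z side. Starts lying flat, face up. Origin: centre of the underside (mid length); x points to the round tip, straight up when the blank stands in the clamp.
- blank_foot (a point): Centre of the blank's square end face (64 x 18 mm), the foot it must stand on.
- clamp: Clamp bolted to the bench. Origin: on the bench below a clamped blank's middle; x from knob to fixed jaw, z up. Base plate (x -125..40, y +-50 mm) top 10 mm above the bench: the blank stands on it. Fixed jaw: face at x +9, 18 thick, 46 wide (y +-23), top at 50 mm. Moving jaw faces it. Grey housing x -116..-56, y +-28, top 35 mm. Clamped, the blank's mid-plane is at x 0, its width along y.
- jaw: Moving jaw: steel plate 46 mm wide, 8 mm thick, from 12 to 42 mm above the bench, on a springy mount. This origin lies on the clamp's origin line and moves with the jaw: its gripping face is 23 mm behind (clamp -x of) this origin.
- knob (a joint): Knob angle, rad, 0 (open) to 2.6 (end stop), growing clockwise from above; starts 0.4 to 0.9 and stays where left. The jaw gap is 32 mm - 8 mm x angle: the jaw meets an 18 mm blank near 1.75, then presses it through its spring, 20 N more per rad; tight from about 2.1.
- knob_grip (a point): On the knob's vertical axis, 60 mm above the bench, at the height to grip: the knob is a black bar 46 mm long, 13 mm thick and 24 mm tall (44 to 68 mm above the bench). At angle 0 the bar lies along the clamp's x axis.
- plain_blank: The decoy: a plain rectangular limewood slab, 105 x 64 x 18 mm, both ends square; lies flat. Not to be used. Origin: centre of its underside.
- gouge_a: Carving gouge lying in front of the clamp (210 mm long, 22 mm dark wooden handle). Bystander.
- gouge_b: Carving gouge lying beyond the two slabs (210 mm long, 22 mm dark wooden handle). Bystander.
- mug: White mug, 80 mm across, 95 mm tall, far side of the bench. Bystander; origin at the centre of its base.
- glue: White glue bottle, 52 mm across, 110 mm tall, far left. Bystander; origin at the centre of its base.
- mallet: Round dark carver's mallet standing on its head, 84 mm across, 185 mm tall, right of the clamp. Bystander; origin at the centre of its base.
- puppet_head: Small turned puppet head, 70 mm across, 92 mm tall, at the far side. Bystander; origin at the centre of its base.
- offcut: Small wooden offcut block 50 x 70 x 25 mm, at the left. Bystander; origin at the centre of its underside.
Not all that is in view belongs to the job. What is shaped like the clamp but blue or green is not meant.

How it is judged (in metres and radians):
On the way:
1. the blank stands on its square end between the open jaws, round end up, let go, the jaws not yet pressing (angle between blank's own x axis and vertical below 0.25 rad and z of blank_foot in the frame of clamp between 0.005 and 0.016 m and y of blank_foot in the frame of clamp between -0.015 and 0.015 m and x of blank_foot in the frame of clamp between -0.022 and 0.006 m and contact force between the fingers and blank below 0.1 N and value of joint knob below 1.5 rad and contact force between jaw and blank below 3 N), for 0.2 s.
At the end, for the whole second after the job is handed in: The blank stands on its square end on the clamp's base plate, round end up within 4 degrees of vertical, faces square to the jaws within 5 degrees, its width centred on the jaws within 15 mm, pressed by the moving jaw with more than 5 N (knob past 1.85 rad), released and at rest (angle between blank's own x axis and vertical below 0.07 rad and z of blank_foot in the frame of clamp between 0.005 and 0.016 m and y of blank_foot in the frame of clamp between -0.015 and 0.015 m and x of blank_foot in the frame of clamp between -0.022 and 0.006 m and contact force between the fingers and blank below 0.1 N and angle between the z axis of blank and the x axis of clamp, either way round below 0.09 rad and contact force between jaw and blank above 5 N and value of joint knob above 1.85 rad and linear speed of blank below 0.01 m/s); the robot touches nothing.
It fails at once if the blank is rammed against the clamp (over 80 N) (contact force between blank and clamp above 80 N).
It fails at once if the plain blank is disturbed (moved over 30 mm) (distance of plain_blank from where it was at the start of the episode above 0.03 m).
It fails at once if another thing on the bench is disturbed (moved over 30 mm) (distance of any of gouge_a, gouge_b, mug, glue, mallet, puppet_head, offcut from where it was at the start of the episode above 0.03 m).
It also fails if it takes over 61 s, if anything falls off the work surface, if the arm or the gripper's body presses on something with over 40 N, if the wrist force passes 120 N, or if a joint passes its speed limit or range.

## Working session

There is one attempt and no reset: what is moved stays moved. The work goes in short steps, Python scripts to look and compute and a tool call to move; the robot and the scene stay as the last step left them, time stands still between calls to the robot, and variables do not carry over. Pictures are saved under pics/ and viewed, at most 10 in all, crops included, and the job is handed in when it is done.

Besides the shell and the picture viewer there is one more tool, called after "Emit:" as name(argument=value, ...), one argument or row to a line, values as JSON. servo_tool: Moves the arm, as the interface text tells. Its arguments: {"type":"object","properties":{"deltas":{"type":"string"},"newtons":{"type":"number"}},"required":["deltas"]}

```bash
mkdir -p pics; ls; cat > h.py <<'E'
import numpy as np, cv2
from rig import env
def uv2w(p,u,v,d=None,z=None):
    K=p["camera_matrix"];T=np.linalg.inv(p["world_to_cam"])
    r=np.linalg.inv(K)@[u,v,1.]
    if z is not None:
        dr=T[:3,:3]@r; return T[:3,3]+dr*(z-T[2,3])/dr[2]
    if d is None:
        w=p["depth"][max(0,int(v)-1):int(v)+2,max(0,int(u)-1):int(u)+2]; w=w[w>0]; d=np.median(w) if w.size else 0
    return (T@np.r_[r*d,1])[:3]
def tri(obs):  # [(pic,uv)]
    A=np.zeros((3,3));b=np.zeros(3)
    for p,uv in obs:
        T=np.linalg.inv(p["world_to_cam"]);r=T[:3,:3]@np.linalg.inv(p["camera_matrix"])@[*uv,1.];r/=np.linalg.norm(r)
        M=np.eye(3)-np.outer(r,r);A+=M;b+=M@T[:3,3]
    return np.linalg.solve(A,b)
def save(p,n): cv2.imwrite("pics/"+n,cv2.cvtColor(p["img"],cv2.COLOR_RGB2BGR))
E
python3 - <<'E'
from h import *
np.set_printoptions(precision=4,suppress=True)
s=env.observe();print(s["time_s"],s["position"],s["grip_width"],env.grasp_offset);print(s["tool_rot"])
ps={n:env.get_image(n) for n in("top","scene","wrist")}
for n,p in ps.items():
    save(p,n+"0.png")
    for k in("blank","blank_foot","clamp","jaw","knob_grip","plain_blank"):
        for r in env.spot_point(k,p)[:3]: print(n,k,r["uv"],round(r["conf"],2),uv2w(p,*r["uv"]))
E
cd pics; python3 -c "
import cv2,numpy as np
a=cv2.imread('top0.png');b=cv2.imread('scene0.png');cv2.imwrite('ts.png',a)"
```

```text
pics
0.0 [0.1375 0.5323 0.2307] 0.08552154858808532 0.0187
[[-0.9682  0.2501 -0.0006]
 [ 0.2501  0.9682 -0.0013]
 [ 0.0003 -0.0014 -1.    ]]
top blank [220.4, 198.3] 0.58 [0.5333 0.2466 0.0173]
top blank_foot [215.3, 177.0] 0.91 [0.5984 0.2649 0.0168]
top blank_foot [381.9, 189.0] 0.21 [ 0.564  -0.2365  0.0414]
top clamp [385.8, 196.5] 0.91 [ 0.5468 -0.2534  0.0097]
top clamp [440.2, 136.2] 0.89 [ 0.7395 -0.4257  0.0121]
top clamp [394.0, 304.7] 0.59 [ 0.2274 -0.2661  0.0507]
top jaw [383.6, 192.1] 0.56 [ 0.5598 -0.2463  0.0128]
top jaw [391.2, 307.1] 0.56 [ 0.2207 -0.2578  0.0515]
top jaw [431.7, 137.4] 0.53 [ 0.7362 -0.3998  0.0089]
top knob_grip [381.3, 267.8] 0.6 [ 0.3313 -0.2357  0.0205]
top knob_grip [414.4, 334.1] 0.47 [ 0.1494 -0.3182  0.0704]
top knob_grip [398.1, 221.0] 0.46 [ 0.4655 -0.278   0.069 ]
top plain_blank [297.3, 197.0] 0.86 [0.5403 0.016  0.0179]
scene blank [393.3, 165.0] 0.98 [0.5541 0.2402 0.0179]
scene blank_foot [411.0, 171.3] 0.65 [ 0.6036  0.2707 -0.0009]
scene clamp [193.3, 207.1] 0.83 [ 0.2387 -0.2864  0.0487]
scene clamp [300.1, 368.5] 0.76 [ 0.7605 -0.4261  0.0456]
scene clamp [280.8, 274.2] 0.68 [ 0.5524 -0.2692  0.0104]
scene jaw [299.7, 370.3] 0.7 [ 0.7629 -0.43    0.0477]
scene jaw [284.9, 273.5] 0.69 [ 0.5757 -0.276   0.0483]
scene jaw [192.7, 208.3] 0.66 [ 0.2139 -0.277   0.0142]
scene knob_grip [283.8, 273.9] 0.74 [ 0.5729 -0.2773  0.0451]
scene knob_grip [264.3, 338.6] 0.58 [ 0.6617 -0.4333  0.0665]
scene knob_grip [251.5, 251.2] 0.55 [ 0.4749 -0.2903  0.0656]
scene plain_blank [344.2, 211.9] 0.76 [ 0.5521 -0.0049  0.0155]
```

View pics/top0.png

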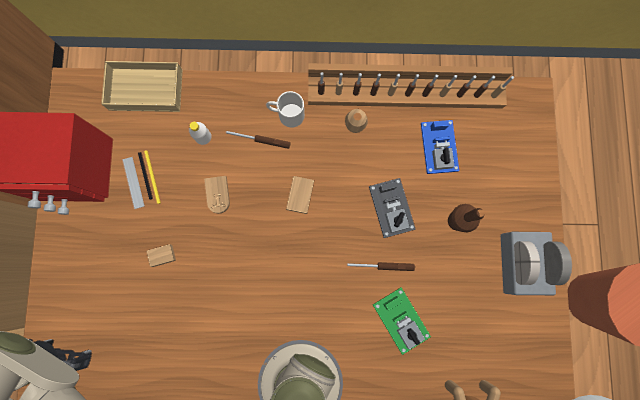

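View pics/scene0.png

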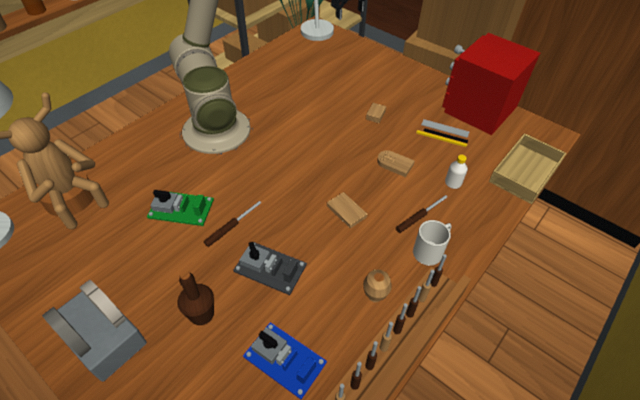

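The target is the grey clamp, near (390,207) in the top view. The blank with the rounded end is at (217,195) with its tip towards the robot, and the plain decoy is at (300,195). I'll pick the blank with the tool tilted 45°, and a half turn about the tool axis then stands it up.

```bash
cat >> h.py <<'E'
from scipy.spatial.transform import Rotation as Ro, Slerp
def toolR(yaw_y, elev=90., az=0.):
    """tool down with y at azimuth yaw_y; (deg)"""
    y=np.r_[np.cos(np.radians(yaw_y)),np.sin(np.radians(yaw_y)),0];z=np.r_[0,0,-1.]
    return np.c_[np.cross(y,z),y,z]
def tiltR(az,elev,sgn):
    a,e=np.radians([az,elev]);z=np.r_[np.cos(a)*np.cos(e),np.sin(a)*np.cos(e),-np.sin(e)]
    y=sgn*np.r_[-np.sin(a),np.cos(a),0];return np.c_[np.cross(y,z),y,z]
def plan(ways,g,start=None,vmax=33,wmax=.115):
    """ways: list of (p,R[,mid turn axis sign]); prints rows"""
    s=env.observe();p=np.array(s["position"]);R=np.array(s["tool_rot"])
    if start is not None:p,R=start
    out=[];cp,cR=p.copy(),R.copy()
    for w in ways:
        tp,tR=np.array(w[0]),w[1]; rv=Ro.from_matrix(R.T@tR).as_rotvec()
        if len(w)>2 and rv[2]*w[2]<0: rv=rv*(1-2*np.pi/np.linalg.norm(rv))
        n=max(1,int(np.ceil(max(np.linalg.norm(tp-p)*1000/vmax,np.linalg.norm(rv)/wmax))))
        for i in range(1,n+1):
            gp=p+(tp-p)*i/n;gR=R@Ro.from_rotvec(rv*i/n).as_matrix()
            d=np.round(cR.T@(gp-cp)*1000,1);r=np.round(Ro.from_matrix(cR.T@gR).as_rotvec(),3)
            cp=cp+cR@d/1000;cR=cR@Ro.from_rotvec(r).as_matrix()
            out.append(" ".join(f"{x:g}" for x in [g,*(d+0.),*(r+0.)]))
        p,R=tp,tR
    for i in range(0,len(out),8):print(i,"; ".join(out[i:i+8]))
E
python3 - <<'E'
from h import *
np.set_printoptions(precision=4,suppress=True)
s=env.observe();p=env.get_image("wrist")
T=np.eye(4);T[:3,:3]=s["tool_rot"];T[:3,3]=s["position"]
print(np.linalg.inv(T)@np.linalg.inv(p["world_to_cam"]));print(p["camera_matrix"])
plan([([.46,.235,.23],toolR(-73),1)],1)
E
```

```text
[[-0.0011 -0.9561 -0.2931  0.0745]
 [ 1.     -0.001  -0.0002  0.0008]
 [-0.0001 -0.2931  0.9561 -0.1422]
 [ 0.      0.      0.      1.    ]]
[[345.0402   0.     322.7571]
 [  0.     345.0402 201.8849]
 [  0.       0.       1.    ]]
0 1 -16.8 -9 0.1 0 0 0.113; 1 -17.7 -7.1 0 0 0 0.112; 1 -18.4 -5 0.1 0 0 0.113; 1 -18.9 -2.9 0 0 0 0.113; 1 -19 -0.8 0.1 0 0 0.112; 1 -19.1 1.3 0 0 0 0.113; 1 -18.7 3.5 0.1 0 0 0.113; 1 -18.3 5.6 0.1 0 0 0.113
8 1 -17.5 7.6 0 0 0 0.112; 1 -16.5 9.5 0.1 0 0 0.113; 1 -15.4 11.3 0 0 0 0.113; 1 -14 12.9 0.1 0 0 0.112; 1 -12.4 14.5 0 0 0 0.113; 1 -10.8 15.7 0.1 0 0 0.113; 1 -8.8 16.9 0.1 0 0 0.112; 1 -7 17.8 0 0 0 0.113
16 1 -4.9 18.4 0.1 0 0 0.113; 1 -2.8 18.9 0 0 0 0.113; 1 -0.7 19 0.1 0 0 0.112; 1 1.5 19.1 0 0 0 0.113; 1 3.6 18.7 0.1 0 0 0.113; 1 5.7 18.2 0.1 0 0 0.112; 1 7.7 17.4 0 0 0 0.113
```

Emit:
servo_tool(
  deltas="1 -16.8 -9 0 0 0 0.113; 1 -17.7 -7 0 0 0 0.113; 1 -18.4 -5 0 0 0 0.113; 1 -19 -3 0 0 0 0.113; 1 -19 -1 0 0 0 0.113; 1 -19 1.3 0 0 0 0.113; 1 -18.7 3.5 0 0 0 0.113; 1 -18.3 5.6 0 0 0 0.113",
)

```text
time_s: 1.77
position: [0.2501, 0.4281, 0.2314]
tool_rot: [[-0.397, 0.918, 0.0], [0.918, 0.397, 0.0], [0.0, 0.0, -1.0]]
ft_force: [0.8, 0.2, -0.2]
grip_width: 0.0855
gripper_force: 0.0
```

Emit:
servo_tool(
  deltas="1 -17.5 7.6 0 0 0 0.113; 1 -16.5 9.5 0 0 0 0.113; 1 -15.4 11.3 0 0 0 0.113; 1 -14 13 0 0 0 0.113; 1 -12.4 14.5 0 0 0 0.113; 1 -10.8 15.7 0 0 0 0.113; 1 -8.8 17 0 0 0 0.113; 1 -7 17.8 0 0 0 0.113",
)

```text
time_s: 2.43
position: [0.3621, 0.3242, 0.2314]
tool_rot: [[0.476, 0.88, 0.0], [0.88, -0.476, 0.0], [0.0, 0.0, -1.0]]
ft_force: [-0.3, 1.0, 0.5]
grip_width: 0.0854
gripper_force: 0.0
```

Emit:
servo_tool(
  deltas="1 -5 18.4 0 0 0 0.113; 1 -3 19 0 0 0 0.113; 1 -0.7 19 0 0 0 0.112; 1 1.5 19 0 0 0 0.113; 1 3.6 18.7 0 0 0 0.112; 1 5.7 18 0 0 0 0.112; 1 7.7 17.4 0 0 0 0.112; 1 0 0 0 0 0 0",
)

```text
time_s: 3.1
position: [0.4608, 0.232, 0.2311]
tool_rot: [[0.959, 0.282, 0.001], [0.282, -0.959, -0.001], [0.0, 0.001, -1.0]]
ft_force: [0.4, -0.5, 0.3]
grip_width: 0.0855
gripper_force: 0.0
```

```bash
cat > m.py <<'E'
from h import *
np.set_printoptions(precision=4,suppress=True)
s=env.observe();print(s["time_s"],s["position"],s["q"],s["ft_force"])
p=env.get_image("wrist");save(p,"w1.png")
for k in("blank","blank_foot","plain_blank"):
    for r in env.spot_point(k,p)[:2]: print(k,r["uv"],round(r["conf"],2),uv2w(p,*r["uv"]))
# depth based: points 10..24 mm above bench
v,u=np.mgrid[0:400,0:640];d=p["depth"];K=p["camera_matrix"];T=np.linalg.inv(p["world_to_cam"])
P=np.stack([(u-K[0,2])/K[0,0]*d,(v-K[1,2])/K[1,1]*d,d],-1)@T[:3,:3].T+T[:3,3]
m=((P[...,2]>.010)&(P[...,2]<.026)&(d>0)).astype(np.uint8)
n,lab,st,_=cv2.connectedComponentsWithStats(m)
for i in range(1,n):
    if st[i,4]<400: continue
    Q=P[lab==i];(c,sz,a)=cv2.minAreaRect((Q[:,:2]*1000).astype(np.float32));print("comp",st[i],c,sz,a,"z",np.percentile(Q[:,2],[5,50,95]))
print("bench",np.median(P[...,2]))
E
python3 m.py
```

```text
3.1 [0.4608 0.232  0.2311] [13.5785 18.3867 79.6723 -0.0401 81.9135 87.182 ] [ 0.3797 -0.53    0.3271]
blank [319.4, 82.5] 0.76 [0.5445 0.2604 0.019 ]
blank [544.8, 149.1] 0.61 [0.5476 0.0194 0.0175]
blank_foot [330.6, 20.7] 0.89 [0.5998 0.2656 0.0168]
plain_blank [541.0, 147.3] 0.77 [0.5482 0.0242 0.0179]
comp [ 286   14   76  124 7416] (546.3104248046875, 260.25421142578125) (110.04285430908203, 64.1526107788086) 9.078725814819336 z [0.0163 0.0176 0.0195]
comp [ 495   87  117  119 6686] (550.4657592773438, 11.052894592285156) (65.86962890625, 105.15503692626953) 78.75765991210938 z [0.0155 0.0175 0.0188]
comp [  95  185   78   48 3267] (363.75689697265625, 416.4806823730469) (49.768341064453125, 70.84993743896484) 16.73198127746582 z [0.0156 0.0241 0.0254]
bench -0.00026979717621347654
```

View pics/w1.png

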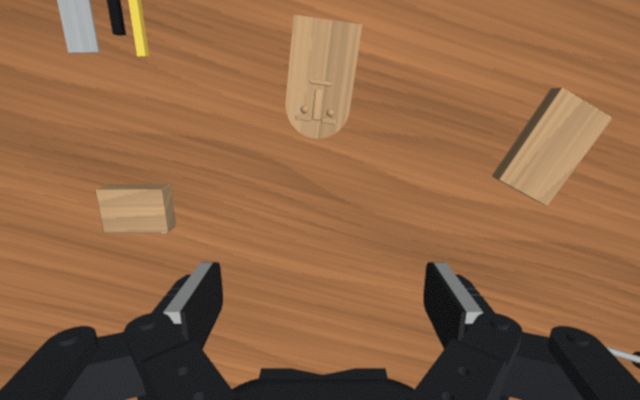

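```bash
python3 - <<'E'
from h import *
plan([([.44,-.285,.25],np.array(env.observe()["tool_rot"]))],1,vmax=36)
E
```

```text
0 1 -11.3 32.8 -1.2 0 0 0; 1 -11.2 32.7 -1.3 0 0 0; 1 -11.3 32.8 -1.2 0 0 0; 1 -11.3 32.7 -1.3 0 0 0; 1 -11.3 32.8 -1.2 0 0 0; 1 -11.2 32.7 -1.3 0 0 0; 1 -11.3 32.8 -1.2 0 0 0; 1 -11.3 32.8 -1.3 0 0 0
8 1 -11.3 32.7 -1.2 0 0 0; 1 -11.2 32.8 -1.3 0 0 0; 1 -11.3 32.7 -1.2 0 0 0; 1 -11.3 32.8 -1.3 0 0 0; 1 -11.3 32.7 -1.2 0 0 0; 1 -11.2 32.8 -1.3 0 0 0; 1 -11.3 32.7 -1.2 0 0 0
```

Emit:
servo_tool(
  deltas="1 -11.3 32.8 -1.2 0 0 0; 1 -11.3 32.8 -1.2 0 0 0; 1 -11.3 32.8 -1.2 0 0 0; 1 -11.3 32.8 -1.2 0 0 0; 1 -11.3 32.8 -1.2 0 0 0; 1 -11.3 32.8 -1.2 0 0 0; 1 -11.3 32.8 -1.2 0 0 0; 1 -11.3 32.8 -1.2 0 0 0",
)

```text
time_s: 3.97
position: [0.4477, -0.0442, 0.2413]
tool_rot: [[0.956, 0.292, 0.001], [0.292, -0.956, -0.0], [0.001, 0.0, -1.0]]
ft_force: [0.9, -0.7, 0.1]
grip_width: 0.0848
gripper_force: 0.0
```

Emit:
servo_tool(
  deltas="1 -11.3 32.8 -1.2 0 0 0; 1 -11.3 32.8 -1.2 0 0 0; 1 -11.3 32.8 -1.2 0 0 0; 1 -11.3 32.8 -1.2 0 0 0; 1 -11.3 32.8 -1.2 0 0 0; 1 -11.3 32.8 -1.2 0 0 0; 1 -11.3 32.8 -1.2 0 0 0; 1 0 0 0 0 0 0",
)

```text
time_s: 4.63
position: [0.4389, -0.2904, 0.249]
tool_rot: [[0.958, 0.288, -0.0], [0.288, -0.958, -0.002], [-0.0, 0.001, -1.0]]
ft_force: [-0.1, -0.3, -0.6]
grip_width: 0.0855
gripper_force: 0.0
```

```bash
cat > c.py <<'E'
from h import *
import sys
np.set_printoptions(precision=4,suppress=True)
s=env.observe();print(s["time_s"],s["position"],s["q"])
p=env.get_image("wrist");save(p,sys.argv[1])
for k in("clamp","jaw","knob_grip"):
    for r in env.spot_point(k,p)[:2]: print(k,r["uv"],round(r["conf"],2),uv2w(p,*r["uv"]))
v,u=np.mgrid[0:400,0:640];d=p["depth"];K=p["camera_matrix"];T=np.linalg.inv(p["world_to_cam"])
P=np.stack([(u-K[0,2])/K[0,0]*d,(v-K[1,2])/K[1,1]*d,d],-1)@T[:3,:3].T+T[:3,3]
np.savez("c_%s.npz"%sys.argv[1],P=P,img=p["img"],K=K,W=p["world_to_cam"])
near=(abs(P[...,0]-.52)<.14)&(abs(P[...,1]+.265)<.12)&(d>0)
for lo,hi in((.006,.014),(.030,.038),(.038,.0445),(.046,.054),(.060,.072)):
    m=(near&(P[...,2]>lo)&(P[...,2]<hi)).astype(np.uint8)
    n,lab,st,_=cv2.connectedComponentsWithStats(m)
    for i in range(1,n):
        if st[i,4]<60: continue
        Q=P[lab==i];(c,sz,a)=cv2.minAreaRect((Q[:,:2]*1000).astype(np.float32));print(lo,hi,st[i],np.round(c,1),np.round(sz,1),round(a,1),"z",np.median(Q[:,2]))
E
python3 c.py w2.png
```

```text
4.6333 [ 0.4389 -0.2904  0.249 ] [-46.3643  18.6763  76.1967  -0.061   85.0646  26.9024]
clamp [260.5, 318.2] 0.95 [ 0.2476 -0.27    0.0384]
clamp [321.4, 47.0] 0.87 [ 0.5566 -0.2535  0.0091]
knob_grip [324.3, 140.0] 0.63 [ 0.474  -0.281   0.0669]
0.006 0.014 [462   0  12  20 137] [ 631.5 -381.9] [17.   6.3] 0.3 z 0.009493899837389685
0.006 0.014 [ 276    4  101  166 9393] [ 515.5 -269.4] [165.1 100.3] 15.8 z 0.009551566504706954
0.006 0.014 [315  75  22   7 154] [ 529.3 -266.1] [ 6. 22.] 16.8 z 0.00958941602839547
0.03 0.038 [302  34  48   2  72] [ 564.9 -255.1] [ 0.5 44.3] 15.8 z 0.033879456949749476
0.03 0.038 [ 297   94   56   72 2413] [ 479.1 -279.7] [71.8 56. ] 15.9 z 0.03436124035866173
0.038 0.0445 [302  64  48  10 442] [ 536.1 -263.8] [ 8.1 44.8] 15.7 z 0.04145597375582907
0.038 0.0445 [305  82  41  13 477] [ 519.3 -268.4] [10.9 39.1] 15.3 z 0.03957295903578928
0.046 0.054 [ 301   10   52   24 1173] [ 573.6 -253.2] [18.4 45.6] 15.7 z 0.0495439779294069
0.06 0.072 [305 119  41  43 687] [ 473.5 -281.2] [13.1 45.7] 63.8 z 0.06713897119291268
```

View pics/w2.png

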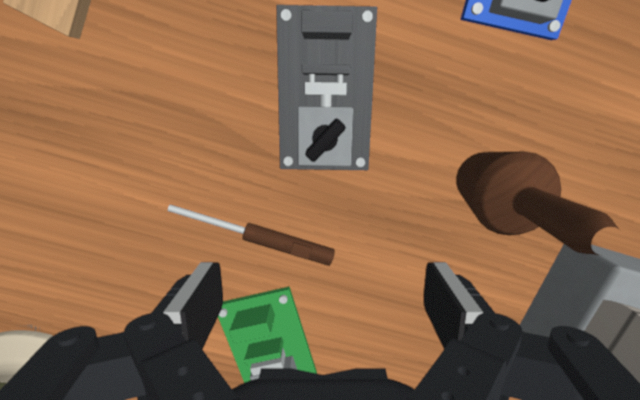

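The clamp fits together: origin (0.556,-0.258), azimuth 15.8°, knob about 0.74 rad, gap about 26 mm from clamp x -17 to +9, and knob axis (0.4735,-0.281). Next is the pick.

```bash
cat >> h.py <<'E'
a=np.radians(9.08);OUT=np.r_[np.cos(a),np.sin(a),0];OB=np.r_[.5463,.2603,0]
RP=tiltR(9.08,45,-1);PP=OB+.004*OUT+np.r_[0,0,.005]
ac=np.radians(15.8);CX=np.r_[np.cos(ac),np.sin(ac),0];OC=np.r_[.5563,-.258,0]
RL=tiltR(15.8,45,1)
E
python3 - <<'E'
from h import *
print(PP)
plan([(PP-.1*RP[:,2]+[0,0,.03],RP)],1,vmax=37)
print('in');plan([(PP,RP)],1,start=(PP-.1*RP[:,2]+[0,0,.03],RP),vmax=18)
E
```

```text
[0.55024988 0.26093125 0.005     ]
0 1 12.2 -31.2 9 -0.003 0.049 0.008; 1 11.5 -31.3 9.5 -0.004 0.049 0.008; 1 10.8 -31.5 9.9 -0.003 0.049 0.008; 1 10 -31.6 10.3 -0.004 0.049 0.008; 1 9.2 -31.7 10.7 -0.003 0.049 0.009; 1 8.5 -31.8 11 -0.003 0.049 0.008; 1 7.6 -31.9 11.3 -0.004 0.049 0.008; 1 6.9 -32 11.5 -0.003 0.049 0.008
8 1 5.9 -32.1 11.7 -0.004 0.049 0.008; 1 5.2 -32.2 11.9 -0.003 0.049 0.008; 1 4.3 -32.2 12 -0.003 0.049 0.008; 1 3.5 -32.3 12.2 -0.004 0.049 0.008; 1 2.6 -32.4 12.1 -0.003 0.049 0.009; 1 1.7 -32.5 12.1 -0.004 0.049 0.008; 1 0.9 -32.5 12.1 -0.003 0.049 0.008; 1 0 -32.6 12 -0.003 0.049 0.008
in
0 1 -3 0 17.3 0 0 0; 1 -3.1 0 17.3 0 0 0; 1 -3 0 17.3 0 0 0; 1 -3 0 17.4 0 0 0; 1 -3.1 0 17.3 0 0 0; 1 -3 0 17.3 0 0 0; 1 -3 0 17.3 0 0 0
```

Emit:
servo_tool(
  deltas="1 12.2 -31.2 9 -0.003 0.049 0.008; 1 11.5 -31.3 9.5 -0.004 0.049 0.008; 1 10.8 -31.5 9.9 -0.003 0.049 0.008; 1 10 -31.6 10.3 -0.004 0.049 0.008; 1 9.2 -31.7 10.7 -0.003 0.049 0.009; 1 8.5 -31.8 11 -0.003 0.049 0.008; 1 7.6 -31.9 11.3 -0.004 0.049 0.008; 1 6.9 -32 11.5 -0.003 0.049 0.008",
)

```text
time_s: 5.5
position: [0.4595, -0.016, 0.1776]
tool_rot: [[0.898, 0.225, 0.379], [0.213, -0.974, 0.074], [0.386, 0.014, -0.923]]
ft_force: [0.6, 0.1, 0.2]
grip_width: 0.0855
gripper_force: 0.0
```

Emit:
servo_tool(
  deltas="1 5.9 -32.1 11.7 -0.004 0.049 0.008; 1 5.2 -32.2 11.9 -0.003 0.049 0.008; 1 4.3 -32.2 12 -0.003 0.049 0.008; 1 3.5 -32.3 12 -0.004 0.049 0.008; 1 2.6 -32.4 12 -0.003 0.049 0.009; 1 1.7 -32.5 12 -0.004 0.049 0.008; 1 0.9 -32.5 12 -0.003 0.049 0.008; 1 0 -32.6 12 -0.003 0.049 0.008",
)

```text
time_s: 6.17
position: [0.4787, 0.1953, 0.1361]
tool_rot: [[0.772, 0.169, 0.613], [0.139, -0.986, 0.096], [0.62, 0.012, -0.784]]
ft_force: [1.6, -0.3, -0.3]
grip_width: 0.0854
gripper_force: 0.0
```

Emit:
servo_tool(
  deltas="1 0 0 0 0 0 0; 1 0 0 0 0 0 0",
)

```text
time_s: 6.33
position: [0.4789, 0.1939, 0.1359]
tool_rot: [[0.772, 0.169, 0.612], [0.14, -0.986, 0.095], [0.62, 0.012, -0.785]]
ft_force: [-0.6, 0.5, -0.3]
grip_width: 0.0853
gripper_force: 0.0
```

```bash
python3 - <<'E'
from h import *
np.set_printoptions(precision=4,suppress=True)
s=env.observe();print(s["q"],s["position"]-(PP-.1*RP[:,2]+[0,0,.03]),Ro.from_matrix(s["tool_rot"].T@RP).as_rotvec())
plan([(PP,RP)],1,vmax=20)
E
```

```text
[  8.9203  15.9338 115.2561  -0.2509  10.5152  89.1747] [-0.0015 -0.0559  0.0302] [0.0016 0.117  0.0167]
0 1 -1.8 -6.2 17 0 0.013 0.002; 1 -2.1 -6.2 16.9 0 0.013 0.002; 1 -2.3 -6.1 17 0.001 0.013 0.002; 1 -2.6 -6.2 16.9 0 0.013 0.001; 1 -2.8 -6.1 16.8 0 0.013 0.002; 1 -3 -6.2 16.9 0 0.013 0.002; 1 -3.2 -6.1 16.8 0 0.013 0.002; 1 -3.5 -6.1 16.7 0 0.013 0.002
8 1 -3.7 -6.1 16.7 0.001 0.013 0.002
```

```bash
cat > fit.py <<'E'
from h import *
from scipy.optimize import least_squares
np.set_printoptions(precision=4,suppress=True)
s=env.observe()
D=[([63.18,21.807,74.336,0,83.858,-12.336],[.1375,.5323,.2307]),([13.5785,18.3867,79.6723,-.0401,81.9135,87.182],[.4608,.232,.2311]),
([-46.3643,18.6763,76.1967,-.061,85.0646,26.9024],[.4389,-.2904,.249]),(s["q"],s["position"])]
d=[]
A=[];B=[]
for q,p in D:
    q=np.radians(q);c,sn=np.cos(q[0]),np.sin(q[0])
    r=c*p[0]+sn*p[1];d.append(-sn*p[0]+c*p[1])
    a=q[1];f=q[1]+q[2];t=f+q[4]
    # dirs: upper arm (sin a,cos a), forearm (sin f,cos f) & its normal (cos f,-sin f), tool (sin t,cos t)
    A+= [[1,0,np.sin(a),np.sin(f),np.cos(f),np.sin(t)],[0,1,np.cos(a),np.cos(f),-np.sin(f),np.cos(t)]];B+=[r,p[2]]
A=np.array(A);B=np.array(B)
print("lateral",d)
pri=np.array([0,.35,.4,.4,0,.3]);w=.003
x=np.linalg.lstsq(np.r_[A,w*np.eye(6)],np.r_[B,w*pri],rcond=None)[0]
print(x,(A@x-B)*1000,np.linalg.svd(A)[1])
def ik(r,z,t): # plane
    a1,d1,L2,L3,n,L6=x
    wr,wz=r-L6*np.sin(t)-a1,z-L6*np.cos(t)-d1
    g=least_squares(lambda v:[L2*np.sin(v[0])+L3*np.sin(v[0]+v[1])+n*np.cos(v[0]+v[1])-wr,L2*np.cos(v[0])+L3*np.cos(v[0]+v[1])-n*np.sin(v[0]+v[1])-wz],[.5,1.5])
    a,b=np.degrees(g.x);return a,b,np.degrees(t)-a-b,np.linalg.norm(g.fun)
for R_,Z,nm in((.6090,.005,"pick"),(.62,.068,"place"),(.5,.005,'p5'),(.7,.005,'p7'),(.4,.005,'p4')):
    r=np.sqrt(R_**2-.117**2)
    for tilt in(-50,-35,0,30,38,45,52): print(nm,tilt,np.round(ik(r,Z,np.radians(180-tilt)),3))
E
python3 fit.py
```

```text
lateral [np.float64(0.11745904765638292), np.float64(0.1173299938820507), np.float64(0.1172538668326128), np.float64(0.11729422893308919)]
[-0.0007  0.1343  0.5364  0.3519  0.1046  0.2594] [ 0.0964  0.4206 -0.0765 -0.2222 -0.0224 -0.2001  0.0026  0.0036] [3.87   2.8765 0.7618 0.4086 0.0378 0.0166]
pick -50 [ 64.606  40.462 124.932   0.   ]
pick -35 [ 56.572  52.184 106.244   0.   ]
pick 0 [41.207 80.36  58.433  0.   ]
pick 30 [ 36.559 102.904  10.537   0.   ]
pick 38 [ 37.599 108.175  -3.774   0.   ]
pick 45 [ 39.51 112.35 -16.86   0.  ]
pick 52 [ 42.392 115.996 -30.388   0.   ]
place -50 [ 62.033  35.7   132.267   0.   ]
place -35 [ 53.85   47.202 113.948   0.   ]
place 0 [37.406 75.41  67.184  0.   ]
place 30 [30.597 98.545 20.858  0.   ]
place 38 [ 30.795 104.128   7.076   0.   ]
place 45 [ 31.894 108.662  -5.556   0.   ]
place 52 [ 33.935 112.767 -18.702   0.   ]
p5 -50 [ 54.829  66.296 108.875   0.   ]
p5 -35 [47.621 75.109 92.27   0.   ]
p5 0 [33.852 98.771 47.377  0.   ]
p5 30 [ 31.949 119.973  -1.922   0.   ]
p5 38 [ 34.587 125.316 -17.903   0.   ]
p5 45 [ 38.453 129.699 -33.152   0.   ]
p5 52 [ 43.901 133.654 -49.554   0.   ]
p7 -50 [ 79.532   3.304 147.163   0.   ]
p7 -35 [ 67.187  26.11  121.703   0.   ]
p7 0 [48.438 62.933 68.629  0.   ]
p7 30 [41.709 87.917 20.375  0.   ]
p7 38 [41.924 93.438  6.638  0.   ]
p7 45 [42.936 97.736 -5.672  0.   ]
p7 52 [ 44.734 101.443 -18.177   0.   ]
p4 -50 [48.32  85.512 96.168  0.   ]
p4 -35 [41.167 93.095 80.738  0.   ]
p4 0 [ 28.085 114.495  37.42    0.   ]
p4 30 [ 30.527 135.869 -16.396   0.   ]
p4 38 [ 36.936 142.119 -37.055   0.   ]
p4 45 [ 46.671 148.01  -59.68    0.   ]
p4 52 [  97.555  171.852 -141.407    0.   ]
```

The arm can't tilt outward 45° at this radius because joint 5 reaches its limit. The wrist model shows a 30° outward pick is possible, and the place can then come from the fixed-jaw side at 30° slope. I'll check that with a full model.

```bash
cat > kin.py <<'E'
from h import *
from scipy.optimize import least_squares
X=[-.0007,.1343,.5364,.3519,.1046,.2594];LAT=.1173
LO=np.array([-178,-50,12.7,-81,10,-165.]);HI=np.array([178,133,142,261,163,165.])
def fk(q):
    a1,d1,L2,L3,n,L6=X;r=lambda ax,v:Ro.from_euler(ax,v,degrees=True).as_matrix()
    R=r('z',q[0]);p=R@[a1,LAT,0]+[0,0,d1];R=R@r('y',q[1]);p=p+R@[0,0,L2];R=R@r('y',q[2]);p=p+R@[n,0,L3]
    R=R@r('z',q[3])@r('y',q[4]);p=p+R@[0,0,L6];return p,R@r('z',90+q[5])
def ik(p,R,q0):
    f=lambda q:np.r_[(fk(q)[0]-p)*5,(Ro.from_matrix(fk(q)[1].T@R)).as_rotvec()]
    g=least_squares(f,np.clip(q0,LO+.1,HI-.1),bounds=(LO,HI),x_scale=50);return g.x,np.linalg.norm(g.fun)
E
python3 - <<'E'
from kin import *
np.set_printoptions(precision=3,suppress=True)
s=env.observe();p,R=fk(s["q"]);print(p-s["position"],Ro.from_matrix(R.T@s["tool_rot"]).as_rotvec())
q=np.array(s["q"])
RP=tiltR(9.08,60,-1)
for t in(30,28):
    print("pick",t,ik(OB+.001*OUT+[0,0,.002],tiltR(9.08,90-t,-1),q+[0,20,-10,0,2,0]))
# transport path: pitch from slope 60 outward to slope 30 inward while azimuth 9->15.8
def Rp(az,slope): # slope>90 => inward
    a,e=np.radians([az,slope]);z=np.r_[np.cos(a)*np.cos(e),np.sin(a)*np.cos(e),-np.sin(e)];y=np.r_[np.sin(a),-np.cos(a),0];return np.c_[np.cross(y,z),y,z]
q,_=ik(OB+.001*OUT+[0,0,.002],Rp(9.08,62),q+[0,20,-10,0,2,0])
for i in range(0,11):
    k=i/10;pl=OC-.011*CX+[0,0,.064+.07];p0=OB+[0,0,.15]
    q,e=ik(p0+(pl-p0)*k,Rp(9.08+6.7*k,62+88*k),q);print(k,q,e)
q,e=ik(pl-[0,0,.07],Rp(15.8,150),q);print('place',q,e)
E
```

```text
[ 0. -0.  0.] [ 0.  0. -0.]
pick 30 (array([ 15.736,  36.934, 102.913, -17.954,  10.837, 113.425]), np.float64(5.288633972358239e-15))
pick 28 (array([ 15.626,  36.83 , 101.575, -12.707,  14.082, 108.122]), np.float64(4.635317578359387e-13))
0.0 [ 15.64   22.719  93.656  -5.248  35.894 100.053] 3.422033996023782e-13
0.1 [ 9.205 22.658 90.778  0.244 47.365 89.32 ] 2.5637239153044183e-12
0.2 [ 3.44  23.87  86.956  1.469 58.857 82.373] 4.128987474333899e-12
0.3 [-1.576 26.157 82.422  0.374 69.86  77.211] 3.533287960384031e-12
0.4 [-5.88  29.295 77.374 -2.209 80.203 72.867] 1.567335308718518e-12
0.5 [-9.578 33.081 71.971 -5.929 89.837 68.784] 5.302156132023965e-13
0.6 [-12.799  37.347  66.331 -10.682  98.74   64.571] 1.6615237737797532e-13
0.7 [-15.672  41.962  60.541 -16.514 106.869  59.904] 4.038000913775279e-13
0.8 [-18.31   46.829  54.65  -23.56  114.13   54.485] 1.9734957166057404e-12
0.9 [-20.813  51.88   48.674 -32.005 120.375  48.045] 3.813594167916244e-11
1.0 [-23.266  57.074  42.585 -42.006 125.392  40.379] 1.6232181610937325e-09
place [-23.261  61.304  44.81  -39.29  120.481  45.374] 6.959566042977433e-11
```

```bash
cat >> h.py <<'E'
def Rp(az,slope): # slope>90 => pointing back to the robot
    a,e=np.radians([az,slope]);z=np.r_[np.cos(a)*np.cos(e),np.sin(a)*np.cos(e),-np.sin(e)];y=np.r_[np.sin(a),-np.cos(a),0];return np.c_[np.cross(y,z),y,z]
RP=Rp(9.08,62);PP=OB+.001*OUT+np.r_[0,0,.002];RL=Rp(15.8,152)
E
python3 - <<'E'
from h import *
plan([(PP-.1*RP[:,2],RP),(PP-.02*RP[:,2],RP)],1,vmax=20)
E
```

```text
0 1 -0.7 -13.8 13.7 0.001 -0.045 0.004; 1 -0.2 -13.7 13.8 0.001 -0.045 0.004; 1 0.4 -13.8 13.8 0.001 -0.045 0.004; 1 0.9 -13.7 13.8 0.001 -0.045 0.004; 1 0 0 16 0 0 0; 1 0 0 16 0 0 0; 1 0 0 16 0 0 0; 1 0 0 16 0 0 0
8 1 0 0 16 0 0 0
```

Emit:
servo_tool(
  deltas="1 -0.7 -13.8 13.7 0.001 -0.045 0.004; 1 -0.2 -13.8 13.8 0.001 -0.045 0.004; 1 0.4 -13.8 13.8 0.001 -0.045 0.004; 1 0.9 -13.8 13.8 0.001 -0.045 0.004; 1 0 0 16 0 0 0; 1 0 0 16 0 0 0; 1 0 0 16 0 0 0; 1 0 0 0 0 0 0",
)

```text
time_s: 7.0
position: [0.5242, 0.2546, 0.0456]
tool_rot: [[0.874, 0.154, 0.46], [0.136, -0.988, 0.072], [0.466, -0.0, -0.885]]
ft_force: [-0.7, 0.4, -0.1]
grip_width: 0.0849
gripper_force: 0.0
```

```bash
python3 - <<'E'
from h import *
np.set_printoptions(precision=4,suppress=True)
s=env.observe();print(s["q"],s["position"],s["position"]-PP,Ro.from_matrix(s["tool_rot"].T@RP).as_rotvec())
plan([(PP,RP)],1,vmax=15)
E
```

```text
[ 15.6938  30.7405 103.4231  -9.994   18.4933 105.5439] [0.5242 0.2546 0.0456] [-0.0231 -0.0058  0.0436] [ 0.0014  0.004  -0.0035]
0 1 0.2 -0.5 12.4 0 0.001 -0.001; 1 0.1 -0.6 12.4 0.001 0.001 -0.001; 1 0.1 -0.5 12.4 0 0.001 -0.001; 1 0.2 -0.6 12.4 0 0.001 0
```

Emit:
servo_tool(
  deltas="1 0.1 -0.5 12.4 0 0.001 -0.001; 1 0.1 -0.5 12.4 0 0.001 -0.001; 1 0.1 -0.5 12.4 0 0.001 -0.001; 1 0.2 -0.6 12.4 0 0.001 0; 1 0 0 0 0 0 0; 0.6 0 0 0 0 0 0; 0.6 0 0 0 0 0 0; 0.6 0 0 0 0 0 0",
  newtons=60,
)

```text
time_s: 7.67
position: [0.5472, 0.2608, 0.0057]
tool_rot: [[0.87, 0.157, 0.468], [0.138, -0.988, 0.073], [0.474, 0.001, -0.881]]
ft_force: [-3.9, -2.6, 6.5]
grip_width: 0.0622
gripper_force: 65.8
```

```bash
cat >> h.py <<'E'
def frame(x,z): return np.c_[x,np.cross(z,x),z]
import os,json
def grasp_save():
    s=env.observe();R=np.array(s["tool_rot"]);y=R[:,1]; b=np.r_[y[1],-y[0],0];b/=np.linalg.norm(b)  # blank +x, toward the robot
    Bm=frame(b,np.r_[0,0,1.]);json.dump([(Bm.T@(s["position"]-OB)).tolist(),(Bm.T@R).tolist()],open("grasp.json","w"))
def place_pose(cx=-.004,cy=0,h=.010):
    t,Rr=map(np.array,json.load(open("grasp.json")));Bt=frame(np.r_[0,0,1.],CX)
    CY=np.cross([0,0,1],CX);org=OC+cx*CX+cy*CY+np.r_[0,0,h+.055]-.009*CX
    return org+Bt@t,Bt@Rr
E
python3 - <<'E'
from kin import *
np.set_printoptions(precision=4,suppress=True)
grasp_save();print(open("grasp.json").read())
s=env.observe();p,R=s["position"],np.array(s["tool_rot"]);P1,R1=place_pose(h=.08);print(P1,R1,R@np.r_[0,0,1])
print(ik(P1,R1,[-23,57,43,-42,125,40]))
plan([(p+[0,0,.02],R),(p+[0,0,.12],R),((p+P1)/2+[0,0,.05],Ro.from_matrix(R).as_matrix()@Ro.from_rotvec(Ro.from_matrix(R.T@R1).as_rotvec()/2).as_matrix()),(P1,R1)],.6,vmax=33)
E
```

```text
[[-0.0009928486725040461, -0.00039272897754995235, 0.005712426992829547], [[-0.8806987346637434, 7.3479919817437e-18, -0.47367682945409206], [-0.0005192569597824326, 0.9999993991438579, 0.0009654450439823383], [0.4736765448424598, 0.0010962262190043176, -0.8806982054904994]]]
[ 0.5492 -0.2596  0.134 ] [[ 0.4556  0.2733 -0.8472]
 [ 0.1295 -0.9619 -0.2407]
 [-0.8807  0.     -0.4737]] [ 0.468   0.0732 -0.8807]
(array([-22.879 ,  58.1471,  41.2235, -43.5785, 126.9151,  39.4406]), np.float64(4.872393053064308e-10))
0 0.6 9.5 0 -17.6 0 0 0; 0.6 11.8 0 -22 0 0 0; 0.6 11.9 0.1 -22 0 0 0; 0.6 11.8 0 -22.1 0 0 0; 0.6 11.8 0 -22 0 0 0; 0.6 -4.7 32.2 -1.7 -0.002 -0.098 -0.008; 0.6 -5.1 32.1 -1.1 -0.003 -0.098 -0.008; 0.6 -5.5 32.1 -0.5 -0.002 -0.098 -0.008
8 0.6 -5.8 32 0.1 -0.002 -0.098 -0.008; 0.6 -5.9 32 0.7 -0.003 -0.098 -0.008; 0.6 -6.1 31.9 1.5 -0.002 -0.098 -0.008; 0.6 -6.2 31.9 2.1 -0.002 -0.098 -0.008; 0.6 -6.3 31.8 2.7 -0.002 -0.098 -0.008; 0.6 -6.8 31.8 1.1 -0.003 -0.098 -0.008; 0.6 -7 31.8 1.8 -0.002 -0.098 -0.008; 0.6 -7.1 31.7 2.6 -0.002 -0.098 -0.008
16 0.6 -7 31.6 3.3 -0.003 -0.099 -0.008; 0.6 -6.9 31.6 4.1 -0.002 -0.098 -0.008; 0.6 -6.7 31.5 4.8 -0.002 -0.098 -0.008; 0.6 -6.4 31.4 5.6 -0.003 -0.098 -0.008; 0.6 -6.1 31.4 6.2 -0.002 -0.098 -0.008
```

Emit:
servo_tool(
  deltas="0.6 4.7 0 -8.8 0 0 0; 0.6 9.5 0 -17.6 0 0 0; 0.6 9.5 0 -17.6 0 0 0; 0.6 11.8 0 -22 0 0 0; 0.6 11.8 0 -22 0 0 0; 0.6 9.5 0 -17.6 0 0 0; 0.6 0 0 0 0 0 0; 0.6 0 0 0 0 0 0",
)

```text
time_s: 8.33
position: [0.5476, 0.2613, 0.1258]
tool_rot: [[0.869, 0.157, 0.469], [0.138, -0.988, 0.074], [0.475, 0.0, -0.88]]
ft_force: [-0.2, -0.6, -1.0]
grip_width: 0.0619
gripper_force: 65.7
```

```bash
python3 - <<'E'
from kin import *
np.set_printoptions(precision=4,suppress=True)
s=env.observe();p,R=s["position"],np.array(s["tool_rot"]);P1,R1=place_pose(h=.08);print(p,s["q"],s["ft_force"],s["grip_width"])
plan([((p+P1)/2+[0,0,.04],R@Ro.from_rotvec(Ro.from_matrix(R.T@R1).as_rotvec()/2).as_matrix()),(P1,R1)],.6,vmax=33)
E
```

```text
[0.5476 0.2613 0.1258] [ 15.7249  24.763   95.4179  -6.0776  31.7722 101.0601] [-0.2155 -0.6365 -1.0219] 0.0619407378604674
0 0.6 -1.6 28.6 -6.4 -0.002 -0.087 -0.007; 0.6 -2.3 28.6 -6.2 -0.002 -0.087 -0.007; 0.6 -3.1 28.6 -5.9 -0.002 -0.088 -0.007; 0.6 -3.8 28.6 -5.5 -0.002 -0.087 -0.007; 0.6 -4.4 28.5 -5.1 -0.002 -0.087 -0.007; 0.6 -5.1 28.6 -4.7 -0.003 -0.087 -0.007; 0.6 -5.6 28.5 -4.1 -0.002 -0.088 -0.007; 0.6 -6.2 28.4 -3.5 -0.002 -0.087 -0.007
8 0.6 -6.7 28.5 -2.9 -0.002 -0.087 -0.007; 0.6 -5.1 31.7 7 -0.002 -0.098 -0.008; 0.6 -4.6 31.6 7.6 -0.003 -0.098 -0.008; 0.6 -4.1 31.6 8.1 -0.002 -0.099 -0.008; 0.6 -3.6 31.5 8.6 -0.002 -0.098 -0.008; 0.6 -2.9 31.5 8.9 -0.003 -0.098 -0.008; 0.6 -2.3 31.5 9.3 -0.002 -0.098 -0.008; 0.6 -1.6 31.4 9.5 -0.003 -0.098 -0.008
16 0.6 -1 31.4 9.8 -0.002 -0.098 -0.008
```

Emit:
servo_tool(
  deltas="0.6 -1.6 28.6 -6.4 -0.002 -0.087 -0.007; 0.6 -2.3 28.6 -6.2 -0.002 -0.087 -0.007; 0.6 -3 28.6 -5.9 -0.002 -0.088 -0.007; 0.6 -3.8 28.6 -5.5 -0.002 -0.087 -0.007; 0.6 -4.4 28.5 -5.1 -0.002 -0.087 -0.007; 0.6 -5 28.6 -4.7 -0.003 -0.087 -0.007; 0.6 -5.6 28.5 -4.1 -0.002 -0.088 -0.007; 0.6 -6.2 28.4 -3.5 -0.002 -0.087 -0.007",
)

```text
time_s: 9.0
position: [0.5479, 0.0285, 0.1631]
tool_rot: [[0.957, 0.208, -0.201], [0.198, -0.978, -0.066], [-0.21, 0.024, -0.977]]
ft_force: [1.3, -0.1, -1.2]
grip_width: 0.0622
gripper_force: 65.7
```

Emit:
servo_tool(
  deltas="0.6 -6.7 28.5 -2.9 -0.002 -0.087 -0.007; 0.6 -5 31.7 7 -0.002 -0.098 -0.008; 0.6 -4.6 31.6 7.6 -0.003 -0.098 -0.008; 0.6 -4 31.6 8 -0.002 -0.099 -0.008; 0.6 -3.6 31.5 8.6 -0.002 -0.098 -0.008; 0.6 -2.9 31.5 8.9 -0.003 -0.098 -0.008; 0.6 -2.3 31.5 9.3 -0.002 -0.098 -0.008; 0.6 -1.6 31.4 9.5 -0.003 -0.098 -0.008",
)

```text
time_s: 9.67
position: [0.5491, -0.2283, 0.1359]
tool_rot: [[0.532, 0.267, -0.804], [0.145, -0.964, -0.225], [-0.835, 0.003, -0.551]]
ft_force: [0.8, -0.7, -1.0]
grip_width: 0.0621
gripper_force: 65.7
```

Emit:
servo_tool(
  deltas="0.6 -1 31.4 9.8 -0.002 -0.098 -0.008; 0.6 0 0 0 0 0 0; 0.6 0 0 0 0 0 0; 0.6 0 0 0 0 0 0",
)

```text
time_s: 10.0
position: [0.5494, -0.2592, 0.1321]
tool_rot: [[0.453, 0.273, -0.848], [0.13, -0.962, -0.24], [-0.882, -0.001, -0.472]]
ft_force: [-0.2, 0.9, -0.4]
grip_width: 0.0619
gripper_force: 65.8
```

```bash
cat > v.py <<'E'
from h import *
import sys
np.set_printoptions(precision=4,suppress=True)
tag,h=sys.argv[1],float(sys.argv[2])
s=env.observe();P1,R1=place_pose(h=h);print(s["time_s"],s["q"],"err",s["position"]-P1,Ro.from_matrix(s["tool_rot"].T@R1).as_rotvec(),s["ft_force"],s["grip_width"])
C=np.c_[CX,np.cross([0,0,1],CX),[0,0,1]]
f=[]
for n in("top","scene"):
    p=env.get_image(n);save(p,tag+n+".png")
    for k in("blank_foot","blank"):
        r=env.spot_point(k,p)
        for e in r[:2]: print(n,k,e["uv"],round(e["conf"],2),(uv2w(p,*e["uv"])-OC)@C)
    v,u=np.mgrid[0:400,0:640];d=p["depth"];K=p["camera_matrix"];T=np.linalg.inv(p["world_to_cam"])
    Q=np.stack([(u-K[0,2])/K[0,0]*d,(v-K[1,2])/K[1,1]*d,d],-1)@T[:3,:3].T+T[:3,3]
    np.savez(tag+n+".npz",Q=(Q-OC)@C,img=p["img"])
    i=p["img"];c=np.r_[OC+[0,0,.08],1];q=p["world_to_cam"]@c;uv=(K@q[:3])[:2]/q[2];a,b=int(uv[0]),int(uv[1])
    y0,x0=max(0,b-50),max(0,a-50);f.append(cv2.resize(i[y0:y0+100,x0:x0+100],(400,400),interpolation=cv2.INTER_CUBIC))
cv2.imwrite("pics/"+tag+".png",cv2.cvtColor(np.hstack(f),cv2.COLOR_RGB2BGR))
plan([(P1,R1)],.6,vmax=10)
E
python3 v.py v1 .08
```

```text
10.0 [-22.9395  58.0473  41.684  -43.5311 126.7381  39.5728] err [ 0.0002  0.0004 -0.0019] [-0.0008  0.0024  0.0012] [-0.2442  0.9103 -0.38  ] 0.06186708313295412
top blank_foot [385.7, 190.1] 0.84 [-0.0068  0.0315  0.1474]
top blank [395.3, 191.0] 0.83 [-0.0134  0.0018  0.1267]
scene blank_foot [286.8, 255.3] 0.63 [ 0.0344 -0.0403  0.17  ]
scene blank_foot [282.5, 272.6] 0.53 [-0.0052 -0.0034  0.0098]
scene blank [279.7, 242.3] 0.91 [ 0.006  -0.0195  0.1764]
scene blank [376.4, 113.9] 0.67 [0.0032 0.6838 0.0232]
0 0.6 -0.5 0.4 0.4 0.001 0.001 -0.001
```

View pics/v1.png

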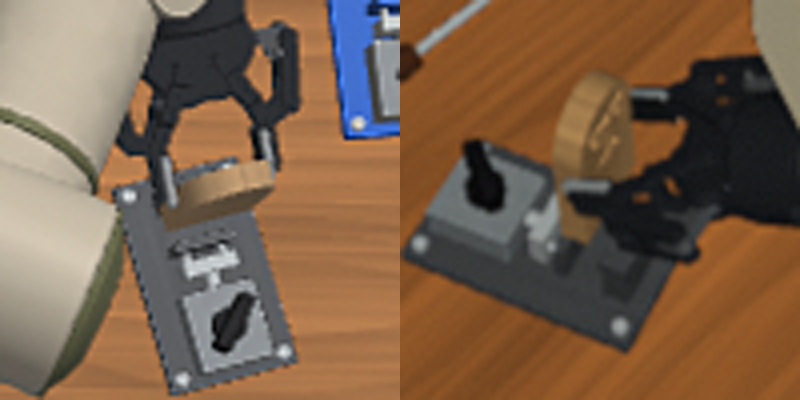

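The blank is upright above the jaws, round end up. I'll check its tilt and x position from the depth points before lowering.

```bash
python3 - <<'E'
from h import *
np.set_printoptions(precision=4,suppress=True)
for n in("scene","top"):
    z=np.load("v1%s.npz"%n);Q=z["Q"];I=z["img"].astype(int)
    m=(abs(Q[...,0])<.03)&(abs(Q[...,1])<.04)&(Q[...,2]>.075)&(Q[...,2]<.2)&(I[...,0]-I[...,2]>40)
    q=Q[m];print(n,len(q),q.min(0),q.max(0))
    for lo in np.arange(.08,.2,.012):
        k=q[(q[:,2]>=lo)&(q[:,2]<lo+.012)]
        if len(k)>4: print(" z%.3f"%lo,len(k),"x pct",np.percentile(k[:,0],[5,25,50,75,95]),"y",np.percentile(k[:,1],[2,98]))
p=env.get_image("wrist");save(p,"w3.png")
d=p["depth"];v,u=np.mgrid[0:400,0:640];K=p["camera_matrix"];T=np.linalg.inv(p["world_to_cam"])
C=np.c_[CX,np.cross([0,0,1],CX),[0,0,1]]
Q=(np.stack([(u-K[0,2])/K[0,0]*d,(v-K[1,2])/K[1,1]*d,d],-1)@T[:3,:3].T+T[:3,3]-OC)@C;I=p["img"].astype(int)
m=(abs(Q[...,0])<.03)&(abs(Q[...,1])<.035)&(Q[...,2]>.075)&(Q[...,2]<.2)&(d>0)&(I[...,0]-I[...,2]>40)
q=Q[m];print("wrist",len(q))
for lo in np.arange(.076,.2,.012):
    k=q[(q[:,2]>=lo)&(q[:,2]<lo+.012)]
    if len(k)>20: print(" z%.3f"%lo,len(k),"x",np.percentile(k[:,0],[5,50,95]),"y",np.percentile(k[:,1],[1,99]))
print("zmin",np.percentile(q[:,2],[0.5,1,2]))
E
```

```text
scene 510 [-0.014  -0.0377  0.0813] [0.0294 0.0323 0.1943]
 z0.080 22 x pct [-0.009  -0.0017  0.004   0.0044  0.0048] y [-0.0326  0.0275]
 z0.092 31 x pct [-0.0105 -0.0042  0.0033  0.0046  0.0052] y [-0.0328  0.0271]
 z0.104 34 x pct [-0.0083 -0.001   0.0043  0.0049  0.0058] y [-0.0325  0.0291]
 z0.116 28 x pct [-0.0085  0.0042  0.0045  0.0049  0.0056] y [-0.0335  0.031 ]
 z0.128 34 x pct [-0.0107  0.0044  0.0049  0.0058  0.0105] y [-0.0319  0.0321]
 z0.140 43 x pct [-0.0095  0.0044  0.0049  0.0055  0.0236] y [-0.0333  0.031 ]
 z0.152 55 x pct [-0.0113 -0.0011  0.0047  0.0052  0.0076] y [-0.0327  0.0292]
 z0.164 77 x pct [-0.0111 -0.0016  0.0045  0.0062  0.0071] y [-0.0316  0.0262]
 z0.176 108 x pct [-0.0122 -0.0068  0.0002  0.0043  0.0057] y [-0.0271  0.0224]
 z0.188 78 x pct [-0.0123 -0.0083 -0.0039  0.0011  0.0053] y [-0.0164  0.0133]
top 155 [-0.0137 -0.0327  0.081 ] [0.02   0.0319 0.1943]
 z0.164 13 x pct [-0.0114 -0.0069 -0.002   0.0012  0.0022] y [-0.0283  0.0306]
 z0.176 98 x pct [-0.0129 -0.0091 -0.0043  0.0008  0.0039] y [-0.0242  0.0264]
 z0.188 34 x pct [-0.0122 -0.0093 -0.0056 -0.0008  0.0022] y [-0.0123  0.0108]
wrist 32914
 z0.076 2489 x [0.0051 0.0061 0.0071] y [-0.0298  0.0331]
 z0.088 3732 x [0.0051 0.0061 0.0071] y [-0.0297  0.0329]
 z0.100 3906 x [0.0051 0.0061 0.0071] y [-0.0297  0.033 ]
 z0.112 4109 x [0.005  0.0061 0.0071] y [-0.0297  0.0331]
 z0.124 4170 x [0.005  0.0061 0.0074] y [-0.0292  0.0325]
 z0.136 4438 x [0.0051 0.0062 0.0081] y [-0.0288  0.0321]
 z0.148 4663 x [0.0051 0.0063 0.0087] y [-0.0293  0.0326]
 z0.160 4795 x [0.0052 0.0067 0.009 ] y [-0.0286  0.032 ]
 z0.172 612 x [0.0051 0.0063 0.0083] y [-0.0256  0.0292]
zmin [0.0802 0.0808 0.0819]
```

View pics/w3.png

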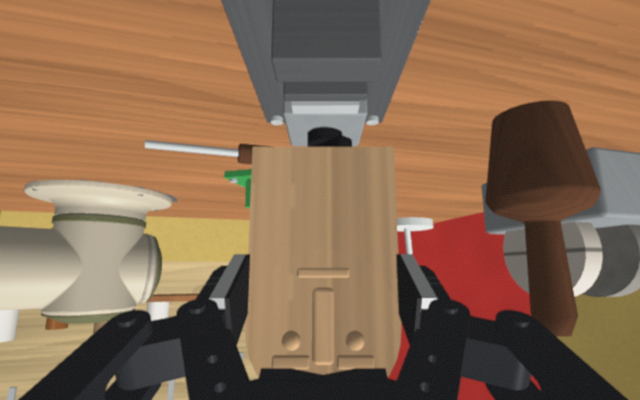

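The blank is vertical to within noise, with its face at clamp x about +5.5, y centre within 1.5 mm and foot at about z 0.079. Lowering it now.

```bash
python3 - <<'E'
from h import *
P1,R1=place_pose(cx=-.0045,h=.0125);plan([(P1,R1)],.6,vmax=11)
E
```

```text
0 0.6 8.4 0 4.7 0 0 0; 0.6 8.4 0.1 4.6 0 0 0; 0.6 8.3 0 4.7 0 0.001 0; 0.6 8.4 0 4.6 0 0 0; 0.6 8.4 0 4.7 0 0 0; 0.6 8.4 0.1 4.7 0.001 0 -0.001; 0.6 8.3 0 4.6 0 0 0
```

Emit:
servo_tool(
  deltas="0.6 8.4 0 4.7 0 0 0; 0.6 8.4 0.1 4.6 0 0 0; 0.6 8.3 0 4.7 0 0.001 0; 0.6 8.4 0 4.6 0 0 0; 0.6 8.4 0 4.7 0 0 0; 0.6 8.4 0.1 4.7 0.001 0 -0.001; 0.6 4 0 2.3 0 0 0; 0.6 0 0 0 0 0 0",
)

```text
time_s: 11.02
position: [0.5481, -0.2601, 0.0692]
tool_rot: [[0.452, 0.272, -0.849], [0.13, -0.962, -0.239], [-0.882, -0.003, -0.471]]
ft_force: [0.2, 0.1, -1.0]
grip_width: 0.0621
gripper_force: 65.8
```

```bash
cat > st.py <<'E'
from h import *
np.set_printoptions(precision=4,suppress=True)
C=np.c_[CX,np.cross([0,0,1],CX),[0,0,1]]
s=env.observe();t,Rr=map(np.array,json.load(open("grasp.json")))
B=s["tool_rot"]@Rr.T;org=s["position"]-B@t;foot=org+B@[-.055,0,.009]
print(s["time_s"],"foot clamp",(foot-OC)@C,"blank x",B[:,0]@C,"F",s["ft_force"]@C,s["wrist_torque"],s["grip_width"],s["gripper_force"])
E
python3 st.py
```

```text
11.0167 foot clamp [-0.0053 -0.0001  0.0152] blank x [ 0.0033 -0.0027  1.    ] F [ 0.2252  0.0055 -0.9948] [ 0.1235 -0.5657 -0.0327] 0.06206228625987983 65.79891443252563
```

Emit:
servo_tool(
  deltas="0.6 1.3 0 0.7 0 0 0; 0.6 1.3 0 0.7 0 0 0; 0.6 0.4 0 0.3 0 0 0; 0.6 0.4 0 0.3 0 0 0; 0.6 0 0 0 0 0 0; 0.6 0 0 0 0 0 0",
)

```text
time_s: 11.52
position: [0.5484, -0.2603, 0.067]
tool_rot: [[0.455, 0.272, -0.848], [0.129, -0.962, -0.24], [-0.881, -0.001, -0.473]]
ft_force: [0.2, 0.3, -1.0]
grip_width: 0.062
gripper_force: 65.8
```

```bash
python3 st.py
```

```text
11.5167 foot clamp [-0.005  -0.0004  0.013 ] blank x [ 0.0012 -0.0008  1.    ] F [ 0.272   0.2784 -0.9825] [ 0.1235 -0.535  -0.0207] 0.061995959779648106 65.79795598983765
```

Emit:
servo_tool(
  deltas="0.6 0.9 0 0.5 0 0 0; 0.6 0.9 0 0.5 0 0 0; 0.6 0.5 0 0.3 0 0 0; 0.6 0 0 0 0 0 0",
)

```text
time_s: 11.85
position: [0.5482, -0.2602, 0.0639]
tool_rot: [[0.454, 0.273, -0.848], [0.13, -0.962, -0.24], [-0.881, -0.001, -0.472]]
ft_force: [-0.3, -0.5, -1.0]
grip_width: 0.0622
gripper_force: 65.8
```

```bash
python3 st.py
```

```text
11.85 foot clamp [-0.0052 -0.0003  0.0099] blank x [ 0.0017 -0.0012  1.    ] F [-0.4353 -0.4015 -0.9507] [ 0.1782 -0.5244  0.0246] 0.06217131775602719 65.79814195632935
```

Emit:
servo_tool(
  deltas="0.6 0.9 0 0.5 0 0 0; 0.6 0.4 0 0.3 0 0 0; 0.6 0 0 0 0 0 0; 0.6 0 0 0 0 0 0",
)

```text
time_s: 12.18
position: [0.5483, -0.2603, 0.0634]
tool_rot: [[0.455, 0.272, -0.848], [0.129, -0.962, -0.24], [-0.881, -0.0, -0.472]]
ft_force: [0.2, -0.1, 5.2]
grip_width: 0.0622
gripper_force: 66.1
```

```bash
python3 st.py
```

```text
12.1833 foot clamp [-0.0051 -0.0004  0.0094] blank x [ 0.0015 -0.0001  1.    ] F [ 0.1299 -0.0974  5.2191] [-0.0153  0.335  -0.0048] 0.06215782678068627 66.06478214263916
```

Emit:
servo_tool(
  deltas="0.78 0 0 0 0 0 0; 0.8 0 0 0 0 0 0; 1 0 0 0 0 0 0; 1 0 0 0 0 0 0; 1 0 0 0 0 0 0; 1 0 0 0 0 0 0",
)

```text
time_s: 12.68
position: [0.5482, -0.2603, 0.0625]
tool_rot: [[0.454, 0.272, -0.848], [0.13, -0.962, -0.24], [-0.881, -0.001, -0.472]]
ft_force: [0.2, -0.5, -0.0]
grip_width: 0.0852
gripper_force: 0.0
```

```bash
cat > b.py <<'E'
from h import *
np.set_printoptions(precision=4,suppress=True)
C=np.c_[CX,np.cross([0,0,1],CX),[0,0,1]]
import sys
for n in sys.argv[1:]:
    p=env.get_image(n);d=p["depth"];v,u=np.mgrid[0:400,0:640];K=p["camera_matrix"];T=np.linalg.inv(p["world_to_cam"])
    Q=(np.stack([(u-K[0,2])/K[0,0]*d,(v-K[1,2])/K[1,1]*d,d],-1)@T[:3,:3].T+T[:3,3]-OC)@C;I=p["img"].astype(int)
    m=(abs(Q[...,0])<.03)&(abs(Q[...,1])<.036)&(Q[...,2]>.02)&(Q[...,2]<.14)&(d>0)&(I[...,0]-I[...,2]>40)
    q=Q[m];print(n,len(q),"z",np.percentile(q[:,2],[.5,99.5]))
    for lo in np.arange(.03,.13,.015):
        k=q[(q[:,2]>=lo)&(q[:,2]<lo+.015)]
        if len(k)>12: print(" z%.3f"%lo,len(k),"x",np.percentile(k[:,0],[3,50,97]),"y",np.percentile(k[:,1],[2,98]))
E
python3 b.py wrist scene; python3 st.py
python3 - <<'E'
from h import *
s=env.observe();R=np.array(s["tool_rot"]);p=s["position"]
plan([(p-.13*R[:,2],R)],1,vmax=20)
E
```

```text
wrist 22158 z [0.022  0.1027]
 z0.030 839 x [0.0041 0.0054 0.007 ] y [-0.0309  0.0326]
 z0.045 4194 x [0.0042 0.0054 0.0065] y [-0.0301  0.0318]
 z0.060 5648 x [0.0042 0.0055 0.0075] y [-0.0298  0.0316]
 z0.075 5987 x [0.0042 0.0056 0.0084] y [-0.0298  0.0316]
 z0.090 4949 x [0.0044 0.006  0.0087] y [-0.0284  0.0302]
scene 413 z [0.0218 0.1227]
 z0.045 36 x [-0.0103  0.0034  0.0044] y [-0.0321  0.0274]
 z0.060 54 x [-0.0131  0.0034  0.0058] y [-0.0339  0.0277]
 z0.075 59 x [-0.0096  0.0033  0.0058] y [-0.0341  0.0282]
 z0.090 81 x [-0.0107  0.0035  0.0062] y [-0.0336  0.0274]
 z0.105 139 x [-0.013  -0.0031  0.0045] y [-0.0277  0.0216]
 z0.120 32 x [-0.0136 -0.0055  0.0036] y [-0.0127  0.0083]
12.7833 foot clamp [-0.0052 -0.0004  0.0085] blank x [ 0.0014 -0.001   1.    ] F [ 0.3065 -0.3373  1.0908] [ 0.1396 -0.3865  0.0043] 0.08525946641463061 0.0
0 1 0 0 -18.6 0 0 0; 1 0 0 -18.5 0 0 0; 1 0 0 -18.6 0 0 0; 1 0 0 -18.6 0 0 0; 1 0 0 -18.6 0 0 0; 1 0 0 -18.5 0 0 0; 1 0 0 -18.6 0 0 0
```

The blank stands free and upright between the jaws, with its face at about x +4 to +5 and y centred within about 3 mm in both views. Next I back off and go to the knob.

```bash
cat > k.py <<'E'
from kin import *
np.set_printoptions(precision=3,suppress=True)
s=env.observe();R=np.array(s["tool_rot"]);p=np.array(s["position"])
A=p-.055*R[:,2];B=A+[-.03,0,.13];D=np.r_[.4735,-.2812,.24];RK=toolR(63.8);RD=Rp(15.8,90)
W=[(A,R),(B,RD),(D,RK,-1)]
q=np.array(s["q"])
cp,cR=p,R
for w in W:
    rv=Ro.from_matrix(cR.T@w[1]).as_rotvec()
    for k in np.linspace(.2,1,5):
        q,e=ik(cp+(w[0]-cp)*k,cR@Ro.from_rotvec(rv*k).as_matrix(),q)
    print(rv,q,e);cp,cR=w[0],w[1]
plan(W,.7,vmax=33,wmax=.118)
E
python3 k.py
```

```text
[0. 0. 0.] [-20.859  65.891  30.369 -43.892 130.657  38.495] 4.3778180892229475e-11
[-0.001  1.079  0.001] [-34.599  29.095  64.274  -0.     86.632  39.601] 6.122709721294775e-11
[ 0.    -0.    -2.409] [ -43.003   21.538   73.29    -0.      85.172 -106.803] 1.1604701052714417e-14
0 0.7 0 0 -27.5 0 0 0; 0.7 0 0 -27.5 0 0 0; 0.7 -12.8 -0.8 -3.6 0 0.108 0; 0.7 -12.4 -0.9 -5 0 0.108 0; 0.7 -11.7 -0.8 -6.2 0 0.108 0; 0.7 -11 -0.8 -7.5 0 0.108 0; 0.7 -10.2 -0.9 -8.7 0 0.107 0; 0.7 -9.1 -0.8 -9.6 -0.001 0.108 0
8 0.7 -8.1 -0.8 -10.6 0 0.108 0; 0.7 -6.9 -0.8 -11.4 0 0.108 0; 0.7 -5.6 -0.8 -12.1 0 0.108 0.001; 0.7 -4.2 -0.9 -12.6 0 0.108 0; 0.7 -4.7 0.4 -1 0 0 -0.115; 0.7 -4.6 -0.1 -1.1 0 0 -0.115; 0.7 -4.6 -0.7 -1 0 0 -0.114; 0.7 -4.5 -1.2 -1 0 0 -0.115
16 0.7 -4.3 -1.7 -1 0 0 -0.115; 0.7 -4.1 -2.2 -1.1 0 0 -0.115; 0.7 -3.8 -2.7 -1 0 0 -0.114; 0.7 -3.5 -3 -1 0 0 -0.115; 0.7 -3.1 -3.5 -1 0 0 -0.115; 0.7 -2.7 -3.8 -1.1 0 0 -0.114; 0.7 -2.2 -4 -1 0 0 -0.115; 0.7 -1.8 -4.3 -1 0 0 -0.115
24 0.7 -1.3 -4.5 -1 0 0 -0.114; 0.7 -0.7 -4.5 -1.1 0 0 -0.115; 0.7 -0.2 -4.7 -1 0 0 -0.115; 0.7 0.3 -4.6 -1 0 0 -0.114; 0.7 0.9 -4.6 -1 0 0 -0.115; 0.7 1.3 -4.4 -1 0 0 -0.115; 0.7 1.9 -4.3 -1.1 0 0 -0.115; 0.7 2.3 -4 -1 0 0 -0.114
32 0.7 2.8 -3.7 -1 0 0 -0.115
```

Emit:
servo_tool(
  deltas="1 0 0 -27.5 0 0 0; 1 0 0 -27.5 0 0 0; 1 -12.8 -0.8 -3.6 0 0.108 0; 1 -12.4 -0.8 -5 0 0.108 0; 1 -11.7 -0.8 -6.2 0 0.108 0; 1 -11 -0.8 -7.5 0 0.108 0; 1 -10.2 -0.9 -8.7 0 0.107 0; 1 -9 -0.8 -9.6 0 0.108 0",
)

```text
time_s: 13.45
position: [0.5771, -0.2469, 0.1677]
tool_rot: [[0.876, 0.272, -0.397], [0.248, -0.962, -0.113], [-0.413, 0.0, -0.911]]
ft_force: [-0.7, -0.4, -0.1]
grip_width: 0.0848
gripper_force: 0.0
```

Emit:
servo_tool(
  deltas="0.7 -8 -0.8 -10.6 0 0.108 0; 0.7 -6.9 -0.8 -11.4 0 0.108 0; 0.7 -5.6 -0.8 -12 0 0.108 0; 0.7 -4.2 -0.9 -12.6 0 0.108 0; 0.7 -4.7 0.4 -1 0 0 -0.115; 0.7 -4.6 0 -1 0 0 -0.115; 0.7 -4.6 -0.7 -1 0 0 -0.115; 0.7 -4.5 -1.2 -1 0 0 -0.115",
)

```text
time_s: 14.12
position: [0.5472, -0.254, 0.2227]
tool_rot: [[0.738, 0.675, 0.0], [0.675, -0.738, 0.001], [0.001, -0.0, -1.0]]
ft_force: [-0.3, -0.0, -0.1]
grip_width: 0.0598
gripper_force: 0.0
```

Emit:
servo_tool(
  deltas="0.7 -4.3 -1.7 -1 0 0 -0.115; 0.7 -4 -2.2 -1 0 0 -0.115; 0.7 -3.8 -2.7 -1 0 0 -0.115; 0.7 -3.5 -3 -1 0 0 -0.115; 0.7 -3 -3.5 -1 0 0 -0.115; 0.7 -2.7 -3.8 -1 0 0 -0.115; 0.7 -2.2 -4 -1 0 0 -0.115; 0.7 -1.8 -4.3 -1 0 0 -0.115",
)

```text
time_s: 14.78
position: [0.5127, -0.2667, 0.2305]
tool_rot: [[-0.091, 0.996, -0.0], [0.996, 0.091, 0.001], [0.001, -0.0, -1.0]]
ft_force: [0.2, -0.5, -0.6]
grip_width: 0.0599
gripper_force: 0.0
```

Emit:
servo_tool(
  deltas="0.7 -1.3 -4.5 -1 0 0 -0.115; 0.7 -0.7 -4.5 -1 0 0 -0.115; 0.7 -0.2 -4.7 -1 0 0 -0.115; 0.7 0.3 -4.6 -1 0 0 -0.115; 0.7 0.9 -4.6 -1 0 0 -0.114; 0.7 1.3 -4.4 -1 0 0 -0.114; 0.7 1.9 -4.3 -1 0 0 -0.114; 0.7 2.3 -4 -1 0 0 -0.114",
)

```text
time_s: 15.45
position: [0.478, -0.2798, 0.2385]
tool_rot: [[-0.845, 0.535, -0.0], [0.535, 0.845, 0.001], [0.001, 0.001, -1.0]]
ft_force: [-0.1, 0.1, -0.3]
grip_width: 0.0599
gripper_force: 0.0
```

Emit:
servo_tool(
  deltas="0.55 2.8 -3.7 -1 0 0 -0.115; 0.55 0 0 0 0 0 0; 0.55 0 0 0 0 0 0",
)

```text
time_s: 15.7
position: [0.4739, -0.2814, 0.2395]
tool_rot: [[-0.897, 0.443, 0.0], [0.443, 0.897, 0.001], [0.0, 0.001, -1.0]]
ft_force: [-0.5, 0.2, 0.2]
grip_width: 0.0467
gripper_force: 0.0
```

```bash
cat > k2.py <<'E'
from kin import *
np.set_printoptions(precision=4,suppress=True)
s=env.observe();print(s["time_s"],s["position"],s["q"])
C=np.c_[CX,np.cross([0,0,1],CX),[0,0,1]]
for n in("top","scene","wrist"):
    p=env.get_image(n);save(p,"k_"+n+".png");d=p["depth"];v,u=np.mgrid[0:400,0:640];K=p["camera_matrix"];T=np.linalg.inv(p["world_to_cam"])
    W=np.stack([(u-K[0,2])/K[0,0]*d,(v-K[1,2])/K[1,1]*d,d],-1)@T[:3,:3].T+T[:3,3];Q=(W-OC)@C
    m=(np.hypot(Q[...,0]+.0861,Q[...,1])<.032)&(Q[...,2]>.060)&(Q[...,2]<.075)&(d>0)
    if m.sum()>10:
        c,sz,a=cv2.minAreaRect((W[m][:,:2]*1000).astype(np.float32));print(n,"knob",m.sum(),c,sz,a)
    I=p["img"].astype(int);m=(abs(Q[...,0])<.03)&(abs(Q[...,1])<.036)&(Q[...,2]>.11)&(Q[...,2]<.14)&(d>0)&(I[...,0]-I[...,2]>40)
    if m.sum()>10: print(n,"blank top x",np.percentile(Q[m][:,0],[3,50,97]),"y",np.percentile(Q[m][:,1],[2,98]),"z",Q[m][:,2].max())
RK=toolR(63.8);plan([([.4735,-.2812,.10],RK),([.4735,-.2812,.043],RK)],.45,vmax=22)
E
python3 k2.py
```

```text
15.7 [ 0.4739 -0.2814  0.2395] [ -43.0367   21.6053   73.2693    0.0408   85.1491 -106.7763]
top blank top x [-0.0137 -0.0046  0.0033] y [-0.0192  0.0227] z 0.12486098196156314
scene knob 88 (472.88916015625, -284.397705078125) (12.991418838500977, 47.17030715942383) 63.078006744384766
scene blank top x [-0.0136 -0.0037  0.0044] y [-0.025   0.0201] z 0.12496945134430681
wrist knob 658 (472.0600280761719, -281.8084716796875) (12.450629234313965, 45.16371154785156) 63.88416290283203
wrist blank top x [-0.013  -0.0057  0.0039] y [-0.0217  0.0231] z 0.11951941847604286
0 0.45 0.1 0 19.9 0 0 0; 0.45 0 -0.1 19.9 0 0 0; 0.45 0.1 0 19.9 0 0 0; 0.45 0.1 0 19.9 0.001 0 0; 0.45 0.1 -0.1 19.9 0 0 0; 0.45 0 0 19.9 0 0 0; 0.45 0.1 0 19.9 0 -0.001 0; 0.45 0 0 19 0 0 0
8 0.45 0 0 19 0 0 0; 0.45 0 0 19 0 0 0
```

Emit:
servo_tool(
  deltas="0.45 0.1 0 20 0 0 0; 0.45 0.1 0 20 0 0 0; 0.45 0.1 0 20 0 0 0; 0.45 0.1 0 20 0 0 0; 0.45 0.1 0 20 0 0 0; 0.45 0.1 0 20 0 0 0; 0.45 0.1 0 20 0 0 0; 0.45 0.1 0 20 0 0 0",
)

```text
time_s: 16.52
position: [0.4734, -0.2808, 0.0784]
tool_rot: [[-0.898, 0.441, 0.0], [0.441, 0.898, 0.001], [0.0, 0.001, -1.0]]
ft_force: [-0.0, -1.0, -0.6]
grip_width: 0.0385
gripper_force: 0.0
```

Emit:
servo_tool(
  deltas="0.45 0 0 18 0 0 0; 0.45 0 0 17 0 0 0; 0.45 0 0 0 0 0 0; 0 0 0 0 0 0 0; 0 0 0 0 0 0 0; 0 0 0 0 0 0 0; 0 0 0 0 0 0 0",
  newtons=50,
)

```text
time_s: 17.1
position: [0.4734, -0.2824, 0.0458]
tool_rot: [[-0.898, 0.44, 0.001], [0.44, 0.898, -0.002], [-0.002, -0.002, -1.0]]
ft_force: [-4.2, -6.2, 0.1]
grip_width: 0.0118
gripper_force: 50.8
```

Emit:
servo_tool(
  deltas="0 0 0 0 0 0 0.11; 0 0 0 0 0 0 0.11; 0 0 0 0 0 0 0.11; 0 0 0 0 0 0 0.11; 0 0 0 0 0 0 0.11; 0 0 0 0 0 0 0.11; 0 0 0 0 0 0 0.11; 0 0 0 0 0 0 0.11",
)

```text
time_s: 17.77
position: [0.4732, -0.2827, 0.0458]
tool_rot: [[-0.229, 0.973, 0.001], [0.973, 0.229, -0.003], [-0.003, 0.0, -1.0]]
ft_force: [-5.6, -7.7, -0.3]
grip_width: 0.0117
gripper_force: 50.7
```

Emit:
servo_tool(
  deltas="0 0 0 0 0 0 0.1; 0 0 0 0 0 0 0.1; 0 0 0 0 0 0 0.1; 0 0 0 0 0 0 0.1; 0 0 0 0 0 0 0.1; 0 0 0 0 0 0 0.1; 0 0 0 0 0 0 0.05; 0 0 0 0 0 0 0",
)

```text
time_s: 18.43
position: [0.4729, -0.2828, 0.0458]
tool_rot: [[0.405, 0.914, 0.0], [0.914, -0.405, -0.003], [-0.003, 0.001, -1.0]]
ft_force: [-7.0, -8.3, -0.1]
grip_width: 0.0119
gripper_force: 50.8
```

```bash
cat > e.py <<'E'
from h import *
np.set_printoptions(precision=4,suppress=True)
s=env.observe();R=np.array(s["tool_rot"]);yaw=np.degrees(np.arctan2(R[1,1],R[0,1]))
print(s["time_s"],s["position"],s["q"],s["ft_force"],s["wrist_torque"],"knob by tool",np.radians(15.8-(yaw-90)))
C=np.c_[CX,np.cross([0,0,1],CX),[0,0,1]]
for n in("top","scene"):
    p=env.get_image(n);save(p,"e_"+n+".png");d=p["depth"];v,u=np.mgrid[0:400,0:640];K=p["camera_matrix"];T=np.linalg.inv(p["world_to_cam"])
    W=np.stack([(u-K[0,2])/K[0,0]*d,(v-K[1,2])/K[1,1]*d,d],-1)@T[:3,:3].T+T[:3,3];Q=(W-OC)@C
    m=(np.hypot(Q[...,0]+.0861,Q[...,1])<.032)&(Q[...,2]>.060)&(Q[...,2]<.075)&(d>0)
    if m.sum()>10:
        c,sz,a=cv2.minAreaRect((W[m][:,:2]*1000).astype(np.float32));print(n,"knob",m.sum(),c,sz,a)
    I=p["img"].astype(int);M=(abs(Q[...,0])<.03)&(abs(Q[...,1])<.036)&(d>0)&(I[...,0]-I[...,2]>40)
    for lo,hi in((.05,.08),(.08,.11),(.11,.14)):
        m=M&(Q[...,2]>lo)&(Q[...,2]<hi)
        if m.sum()>10: print(n,lo,m.sum(),"x",np.percentile(Q[m][:,0],[3,50,97]),"y",np.percentile(Q[m][:,1],[2,98]),"z",Q[m][:,2].max())
E
python3 e.py
```

```text
18.4333 [ 0.4729 -0.2828  0.0458] [-43.1329  33.506   88.8218  -0.1513  57.5394 -19.1737] [-7.0174 -8.3193 -0.1174] [-1.3664  1.0705 -0.1271] knob by tool 2.263309665840635
top 0.08 16 x [-0.0103 -0.0023  0.0054] y [-0.0109  0.0266] z 0.10948986115116033
top 0.11 79 x [-0.0098 -0.0005  0.0064] y [-0.018   0.0221] z 0.1237580084685328
scene knob 45 (473.2645263671875, -288.4512023925781) (36.25437545776367, 34.873695373535156) 31.63825035095215
scene 0.05 108 x [-0.0078  0.0066  0.0087] y [-0.0342  0.0277] z 0.07971490085403732
scene 0.08 151 x [-0.0087  0.0064  0.0099] y [-0.0338  0.0277] z 0.1097754577815826
scene 0.11 144 x [-0.0105 -0.0004  0.0073] y [-0.0261  0.0207] z 0.1241067230211167
```

Emit:
servo_tool(
  deltas="0.4 0 0 0 0 0 0; 0.4 0 0 0 0 0 0; 0.4 0 0 0 0 0 0; 0.4 0 0 -15 0 0 0; 0.4 0 0 -25 0 0 0; 0.4 0 0 -35 0 0 0; 0.4 0 0 -35 0 0 0; 0.4 0 0 -35 0 0 0",
)

```text
time_s: 19.2
position: [0.4732, -0.2805, 0.1914]
tool_rot: [[0.402, 0.916, 0.0], [0.916, -0.402, 0.001], [0.001, -0.0, -1.0]]
ft_force: [0.1, -0.5, 0.7]
grip_width: 0.0341
gripper_force: 0.0
```

Emit:
servo_tool(
  deltas="0.4 20 -20 -20 0 0 0; 0.4 20 -20 -10 0 0 0; 0.4 20 -20 0 0 0 0; 0.4 20 -20 0 0 0 0; 0.4 0 0 0 0 0 0; 0.4 0 0 0 0 0 0; 0.4 0 0 0 0 0 0",
)

```text
time_s: 19.78
position: [0.4326, -0.176, 0.2198]
tool_rot: [[0.402, 0.916, 0.001], [0.916, -0.402, 0.0], [0.001, 0.001, -1.0]]
ft_force: [-0.5, -0.1, -0.7]
grip_width: 0.0344
gripper_force: 0.0
```

```bash
python3 e.py; python3 -c "
import cv2,numpy as np
a=cv2.imread('pics/e_top.png')[120:260,330:470];b=cv2.imread('pics/e_scene.png')[190:330,200:340]
cv2.imwrite('pics/e2.png',np.hstack([cv2.resize(x,(400,400),interpolation=2) for x in(a,b)]))"
```

```text
19.7833 [ 0.4326 -0.176   0.2198] [-36.7409  14.0254  88.0064   0.0464  77.9402 -13.054 ] [-0.5188 -0.0725 -0.6752] [0.0278 0.0474 0.0183] knob by tool 2.2601423853150413
top 0.08 13 x [-0.0107 -0.0052  0.0056] y [-0.0318 -0.0232] z 0.10928969024318502
top 0.11 74 x [-0.0102 -0.0007  0.0066] y [-0.0229  0.0127] z 0.12456642732863821
scene knob 105 (473.01190185546875, -284.8259582519531) (45.47359848022461, 15.077474594116211) 63.2664794921875
scene 0.05 109 x [-0.0068  0.0068  0.0084] y [-0.0343  0.0258] z 0.07973044110310179
scene 0.08 153 x [-0.0087  0.0066  0.0096] y [-0.0339  0.0262] z 0.10999278104269183
scene 0.11 138 x [-0.0107 -0.0007  0.0072] y [-0.0244  0.02  ] z 0.12359037462637223
```

View pics/e2.png

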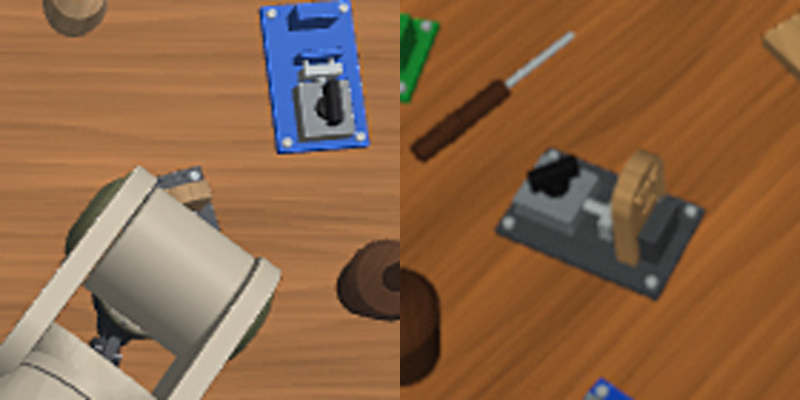

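The blank is clamped upright, with its face at the fixed jaw. The knob bar sits near 2.3 rad, and the arm is clear.

```bash
python3 -c "
from rig import env
print(env.close_job())"
```

```text
the job is handed in; nothing more can be done
None
```

I handed the job in at 19.8 s: the rounded blank stands upright and centred in the grey clamp, held with the knob at about 2.3 rad, and the arm is clear. I did not re-measure the plain blank or the other bench items at the end, and the hand-in returned no verdict.

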